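# Refit the weighing pan on its three seats and check it

## Robot

A 7-joint arm with a two-finger parallel gripper is mounted at the origin on the work surface. World frame = base frame: x ahead of the robot, y to its left, z up, the work surface at z = 0. Lengths are in mm, angles in degrees, forces in N, time in s.
With the tool pointing down it reaches from about 400 to 750 mm from the base axis. Payload 19.5 kg.
Tool frame: the origin (TCP) lies midway between the tips of the shut fingers; the grasp point (between the pads) lies 19 mm behind it; z points along the fingers, y is the line along which they close (so a half turn about z gives the same grasp; the last joint's range is limited). The gripper opens to 85 mm and grips with 20 to 120 N. Pads are 22 mm wide; open, the fingers measure 114 mm over their backs; the gripper's body (76 mm by 85 mm) begins 54 mm behind the grasp point. The pads swing forward as they close: fully open they stand 13 mm farther back than shut.
Start: joints at [70.205, 40.479, -1.581, 85.061, 1.261, 54.483, -4.326], TCP at [172.003, -548.644, 231.268] pointing down, gripper open.
Joint ranges: [-155.06, 155.06], [-18.47, 123.98], [-90, 86.84], [0, 140.48], [-83.41, 263.41], [0, 116], [-161.91, 161.91]. Speed limits (degrees/s): [108.29, 108.29, 147.25, 147.25, 172.46, 172.46, 172.46].

## Interface

Orientations are given as a 3x3 rotation matrix whose columns are the frame's x, y, z axes.
In Python, from station import manip gives the robot as it stands. The module is installed in compiled form; this text tells all that it offers. Calls block until the motion is done:
- manip.move_ptp(position, orientation): joint-space move of the TCP to a pose.
- manip.movel(position, ori=None, max_speed=150, max_force=None): straight line of the TCP; ori=None keeps the orientation; max_speed is the mean speed in mm/s. With max_force (N) it stops when the force on the tool has changed by that much, and returns True; else False.
- manip.set_joints(angles): joint-space move.
- manip.ungrasp() and manip.grab(strength=None): open the fingers fully, or close them until they stop; strength is the grip in N (None keeps the last).
- manip.sleep(seconds).
- manip.solve_ik(position, orientation): joint angles nearest the present ones, or None.
- manip.capture(name): name is "side" or "top" or "wrist"; returns the picture (400x640x3 uint8, blue, green, red); there is no depth.
- manip.camera_info(name): a dict with "fx", "fy", "cx", "cy" (pixels), "k1" (the pictures are not rectified: a ray, as slopes to the right and down, at radius r is drawn at 1 + k1 r^2 times it, then the intrinsics apply), "R" (3x3) and "t" (3): a world point X has camera coordinates R X + t; the wrist camera has in their place "T_tool_cam" (4x4, takes a point from camera to tool coordinates, whose origin is the TCP and whose axes are the flange's). Camera axes: x right, y down, z forward; pixel columns grow to the right and rows downward; lengths in mm; the calibration is good to about 2 mm. A picture is of the moment at which its call begins: read the wrist's pose just before it. camera_info takes no time and is no camera call.
A pose or a line that the arm cannot do raises manip.IKError and nothing moves.
- manip.job_done(): hands the job in; it is judged then, once.
Readings, each from a call of its own:
- manip.get_time(): time.
- manip.get_q(): joint angles.
- manip.get_qvel(): joint speeds.
- manip.get_joint_efforts(): joint torques, N m.
- manip.get_position(): TCP position.
- manip.get_eef_rot(): TCP orientation.
- manip.get_ft_force(): force on the tool from outside, world axes, zero at the start.
- manip.get_moment(): the same for the moment, N m.
- manip.get_grip_width(): finger opening in mm.
- manip.get_grip_force(): force on a finger pad.
Only numpy, scipy, OpenCV 4.12 (cv2) and the standard library are available. Lean on these libraries where they do the work, as an engineer would, in place of code of your own. Each camera call takes 0.05 s, during which the arm holds its last target. There are 200 camera calls.

## Task

Refit the loose weighing pan on the balance: settle its three ball feet gently and fully home, the foot under the nose in the cone, the other two in the groove and on the flat, and let go. Then stand the check weight upright on the pan beside the lifting fin, without unseating the pan, and leave the jar, scanner and spatula alone.

Things in the scene. Friction and masses are not known exactly. Their poses are not given: they have to be found in the camera images.
- pan: Loose plain aluminium weighing pan, 0.2 to 0.35 kg: disc 132 mm across at z 18 to 22 mm, with a nose 22 mm wide reaching 85 mm from the centre towards its -x. Under it three 12 mm polished ball feet A, B, C on stems. Origin on the disc's axis at the level of the feet's undersides; z up. Starts standing on the worktop, its heading within 1 rad of the balance's. Nearly balanced about its fin.
- fin_grip (a point): Where to grip the pan: in the lifting fin at the pan's centre, 44 mm above the pan's origin, 14 mm under the fin's top, 22 mm over the plate. The fin is 10 mm thick along the pan's x, 46 mm long along its y, and stands from z 22 to 58 mm. Axes as the pan.
- foot_a (a point): Centre of ball foot A under the nose, at (-45, 0, 6) mm in the pan's frame; goes in the cone.
- foot_b (a point): Centre of ball foot B, left of the pan seen from the nose, at (25.9, 55.4, 6) mm in the pan's frame; goes in the groove.
- foot_c (a point): Centre of ball foot C, right of the pan seen from the nose, at (25.9, -55.4, 6) mm in the pan's frame; goes on the flat.
- pan_top (a point): Centre of the pan's upper face (under the fin), 22 mm above the pan's origin; axes as the pan.
- balance: White balance, housing 250 mm (x) by 270 mm (y), deck 55 mm above the worktop, control panel 60 mm high at its +x end. Origin under the housing's centre, on the worktop. Three hard, slippery steel seats on the deck: cone, groove, flat. Never load them with 25 N. Fully seated, the pan is level with its origin at z 66 mm, ball centres at z 72, heading up to 0.32 rad off the balance's.
- cone_seat (a point): Centre of foot A when seated in the cone: (-45, 0, 72) mm in the balance's frame, axes as the balance. The cone is a 45 degree conical hole, mouth 17 mm across at z 72 mm, in a round block 32 mm across.
- head_mid (a point): Fixed point (25.9, 55.4, 69) mm in the balance's frame, the middle of the groove's range. The groove (45 degree V, 11 mm wide, 30 mm long, radial to the cone axis, middle 90 mm from it) is cut in a flat arc-shaped head, top at z 69, clamped anywhere within 0.32 rad about the cone axis either side of this point. Its bearing is not measured: see it, or feel for it.
- flat_seat (a point): Middle of the flat seat's top: (25.9, -55.4, 66) mm in the balance's frame; wide enough for any heading. Feel: with A in the cone and the pan held level, B rides on the head (it reaches 58 mm of arc either side of the groove) with the pan's origin at z 69 mm, A and C 3 mm above their seats; turned about the cone axis, B drops 3 mm only at the groove.
- weight: Loose plain steel check weight, about 0.2 kg: cylinder 30 mm across and 30 mm high, a neck, and a knob 20 mm across from z 40 to 54 mm (the top). Origin under its centre, z up. Standing about 32 mm from the pan's centre, beside the fin on the side away from the nose, it keeps the load inside the three feet.
- jar: Bystander: black screw-top jar, 70 mm across, 105 mm high, origin under its centre. Leave alone.
- scanner: Bystander: black hand scanner lying down, 200 mm long along x, 60 mm wide, 32 mm high, origin under it. Leave alone.
- spatula: Bystander: small metal spatula, 180 mm long along x, lying flat, origin under it. Leave alone.

How it is judged (in metres and radians):
On the way:
1. the pan sits fully home on cone, groove and flat, let go and still, with the check weight not yet on it (distance between foot_a and cone_seat below 0.0025 m and z of foot_b in the frame of balance between 0.0702 and 0.0737 m and z of foot_c in the frame of balance between 0.0702 and 0.0737 m and contact force between the fingers and pan below 0.05 N and linear speed of pan below 0.01 m/s and horizontal distance between weight and pan above 0.08 m), for 0.3 s.
At the end, for the whole second after the job is handed in: Pan seated: foot A within 2.5 mm of its seated point in the cone, feet B and C within 1.8 mm of their seated height (72 mm in the balance's frame). Weight upright (0.08 rad) on the pan's upper face, within 60 mm of its centre. Both released and at rest (distance between foot_a and cone_seat below 0.0025 m and z of foot_b in the frame of balance between 0.0702 and 0.0737 m and z of foot_c in the frame of balance between 0.0702 and 0.0737 m and contact force between the fingers and pan below 0.05 N and linear speed of each of pan, weight below 0.01 m/s and angle between weight's own z axis and vertical below 0.08 rad and horizontal distance between weight and pan_top below 0.06 m and z of weight in the frame of pan between 0.0195 and 0.0245 m and contact force between the fingers and weight below 0.05 N); the robot touches nothing.
It fails at once if the pan was forced or dropped on the balance (25 N or more) (contact force between pan and balance above 25 N).
It fails at once if the weight was banged or pressed on the pan (25 N or more) (contact force between weight and pan above 25 N).
It fails at once if a bystander was moved by more than 20 mm (distance of any of jar, scanner, spatula from where it was at the start of the episode above 0.02 m).
It also fails if it takes over 72 s, if anything falls off the work surface, if the arm or the gripper's body presses on something with over 40 N, if the wrist force passes 120 N, or if a joint passes its speed limit or range.

## Working session

There is one attempt and no reset: what is moved stays moved. The work goes in short steps, each a Python script; the robot and the scene stay as the last script left them, time stands still between calls to the robot, and variables do not carry over. Pictures are saved under pics/ and viewed, at most 10 in all, crops included, and the job is handed in when it is done.

```bash
mkdir -p pics; ls; python3 - <<'E'
from station import manip as m
import cv2,numpy as np
for n in("top","side"):
    im=m.capture(n);cv2.imwrite(f"pics/{n}0.png",im)
    c=m.camera_info(n);print(n,{k:np.round(v,4).tolist() for k,v in c.items()})
c=m.camera_info("wrist");print({k:np.round(v,4).tolist() for k,v in c.items()})
print(m.get_time(),m.get_position(),m.get_eef_rot())
E
```

```text
pics
top {'fx': 488.8593, 'fy': 488.8593, 'cx': 321.1044, 'cy': 200.2621, 'k1': -0.1122, 'R': [[0.0256, -0.9993, 0.0278], [-0.9978, -0.0272, -0.0599], [0.0607, -0.0262, -0.9978]], 't': [0.6347, 512.3392, 1492.2382]}
side {'fx': 506.3589, 'fy': 506.3589, 'cx': 319.7207, 'cy': 203.3689, 'k1': -0.1208, 'R': [[-0.9, -0.4358, 0.0097], [-0.2306, 0.4573, -0.8589], [0.3698, -0.7753, -0.512]], 't': [477.4866, 163.7938, 1224.4318]}
{'fx': 323.9224, 'fy': 323.9224, 'cx': 317.5455, 'cy': 195.8421, 'k1': -0.0096, 'T_tool_cam': [[-0.0014, -0.949, -0.3153, 80.8162], [1.0, -0.0014, -0.0001, -0.4624], [-0.0003, -0.3153, 0.949, -143.0624], [0.0, 0.0, 0.0, 1.0]]}
0.1 [ 171.92768091 -548.44648765  230.88633583] [[ 9.54220554e-01  2.99103712e-01 -3.22235861e-04]
 [ 2.99103884e-01 -9.54220110e-01  9.21195195e-04]
 [-3.19510370e-05 -9.75405387e-04 -9.99999524e-01]]
```

View pics/top0.png

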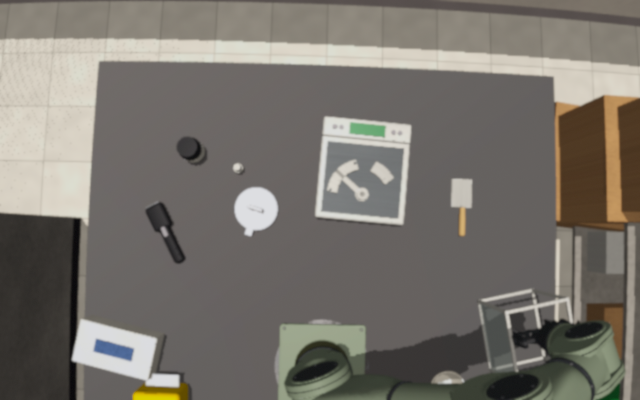

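View pics/side0.png

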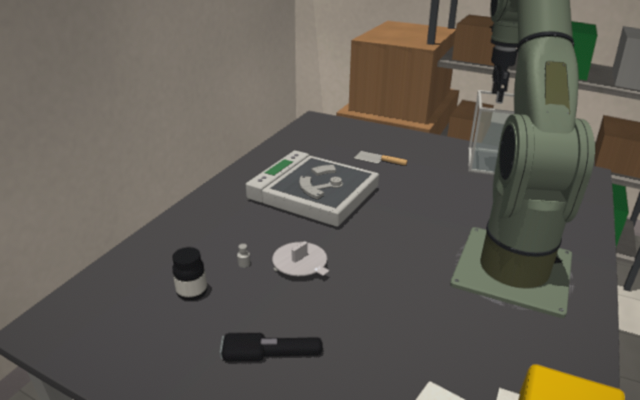

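The top view shows the pan centre at about (256,209) with its nose end at (249,235). The weight is at (238,168). The balance deck is around (362,175), with the cone at (362,194), the arc head at (343,177) and the flat at (382,172). The side view agrees.

```bash
cat > h.py <<'E'
from station import manip as m
import numpy as np,cv2
def cam(n):
    c=m.camera_info(n)
    if n!="wrist": R=np.array(c["R"]);return c,R.T,-R.T@np.array(c["t"])
    T=np.array(c["T_tool_cam"]);Rt=np.array(m.get_eef_rot());p=np.array(m.get_position())
    return c,Rt@T[:3,:3],p+Rt@T[:3,3]
def shot(n,f):   # returns camera pose and picture
    C=cam(n);im=m.capture(n);cv2.imwrite("pics/"+f,im);return C,im
def ray(C,uv,z):  # pixel -> point on plane at height z
    c,R,o=C
    d=np.array([(uv[0]-c["cx"])/c["fx"],(uv[1]-c["cy"])/c["fy"]])
    s=d.copy()
    for _ in range(20): s=d/(1+c["k1"]*(s@s))
    v=R@np.array([s[0],s[1],1]);return o+v*(z-o[2])/v[2]
def proj(C,X):
    c,R,o=C;v=R.T@(np.array(X)-o);s=v[:2]/v[2];s=s*(1+c["k1"]*(s@s))
    return np.array([c["fx"]*s[0]+c["cx"],c["fy"]*s[1]+c["cy"]])
def down(a):  # tool z down, tool x at yaw a (rad)
    return np.array([[np.cos(a),np.sin(a),0],[np.sin(a),-np.cos(a),0],[0,0,-1.]])
E
python3 - <<'E'
from h import *
C=cam("top")
for n,uv,z in [("pan",(256,209),22),("nose",(249,235),20),("weight",(238,168),47),("cone",(362,194),72),("flat",(382,172),66),
 ("c1",(325,117),115),("c2",(411,124),115),("c3",(316,217),55),("c4",(404,224),55),("jar",(189,148),105)]:
    print(n,ray(C,uv,z).round(0))
E
```

```text
pan [480. 213.  22.]
nose [399. 232.  20.]
weight [601. 269.  47.]
cone [ 531. -106.   72.]
flat [ 599. -165.   66.]
c1 [750.  12. 115.]
c2 [ 738. -242.  115.]
c3 [459.  29.  55.]
c4 [ 445. -237.   55.]
jar [649. 407. 105.]
```

```bash
python3 - <<'E'
from h import *
import pickle
m.move_ptp([575,-110,240],down(np.pi/2-.05))
B=shot("wrist","bal.png")[0]
m.move_ptp([490,213,210],down(np.pi/2-.23))
P=shot("wrist","pan.png")[0]
pickle.dump((B,P),open("bp.pkl","wb"))
print(m.get_time(),m.get_q())
E
```

```text
3.6 [-20.48281074  38.74476679 -11.64401514  95.18002543   9.97330012
  47.0885067  -49.7173137 ]
```

View pics/bal.png

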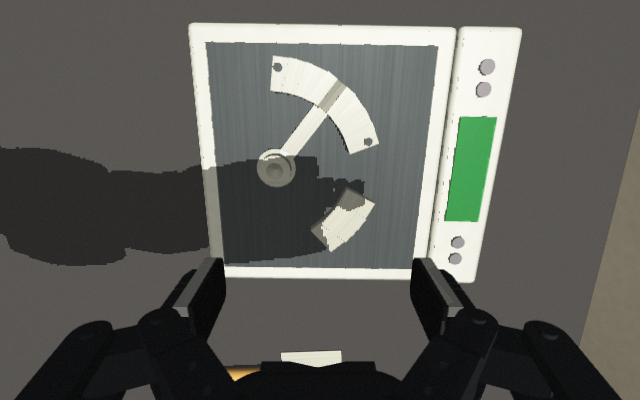

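View pics/pan.png

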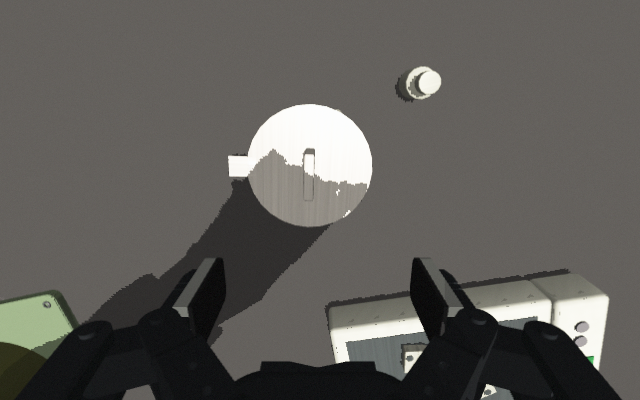

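The balance view shows the cone centre at (276,169), the groove band crossing the arc head near (332,95), and the flat near (343,220). In the pan view the disc spans columns 248–372 and rows 104–227. The fin top is around (309,177), the nose tip is at (228,166) and the weight's knob is at (428,82).

```bash
python3 - <<'E'
from h import *
import pickle
B,P=pickle.load(open("bp.pkl","rb"))
im=cv2.imread("pics/pan.png");g=cv2.cvtColor(im,cv2.COLOR_BGR2GRAY)
mk=(g>115).astype(np.uint8);cs,_=cv2.findContours(mk,0,1)
for c in cs:
    if cv2.contourArea(c)>300: print(cv2.contourArea(c),cv2.boundingRect(c))
pc=max((c for c in cs if cv2.pointPolygonTest(c,(280,150),False)>0),key=cv2.contourArea)
pts=np.array([ray(P,q[0]+0.,22)[:2] for q in pc])
# hull of disc without nose
from scipy.optimize import least_squares
f=lambda p:np.hypot(*(pts-p[:2]).T)-p[2]
r=least_squares(f,[480,213,66],loss="soft_l1",f_scale=1);c=r.x[:2];print("disc",r.x)
n=pts[np.hypot(*(pts-c).T)>72];d=c-n.mean(0);print("nose pts",len(n),"heading",np.arctan2(d[1],d[0]),"tip",np.hypot(*(n-c).T).max())
a,b=[ray(P,q,58)[:2] for q in((309,154),(309,200))];print("fin",a,b,(a+b)/2,np.linalg.norm(a-b),np.arctan2(*(b-a))*-1)
print("weight knob",ray(P,(429,81),54))
# balance
co=ray(B,(276,169),70)[:2];print("cone",co)
for z,uv in((69,(332,95)),(69,(343,83)),(69,(321,108)),(66,(343,220))): q=ray(B,uv,z)[:2];print(uv,q,np.hypot(*(q-co)),np.degrees(np.arctan2(*(q-co)[::-1])))
cor=[ray(B,q,55)[:2] for q in((190,24),(203,279),(414,281),(456,28))]
print("corners",np.round(cor,1))
gb=cv2.cvtColor(cv2.imread("pics/bal.png"),cv2.COLOR_BGR2GRAY)
cv2.imwrite("pics/balc.png",cv2.resize(cv2.imread("pics/bal.png")[10:290,180:530],None,fx=2.1,fy=2.1,interpolation=cv2.INTER_CUBIC))
E
```

```text
1938.0 (330, 310, 95, 53)
2832.0 (0, 295, 73, 55)
1875.5 (471, 285, 81, 39)
2925.5 (552, 282, 58, 89)
12326.0 (228, 104, 145, 123)
866.0 (406, 66, 36, 34)
disc [481.80219244 215.48534894  65.4805023 ]
nose pts 46 heading -0.2674612103440057 tip 84.81657990416247
fin [488.1121371  236.80805303] [477.40992395 193.2744574 ] [482.76103052 215.04125521] 44.829803865158304 2.900534963486099
weight knob [605.0624874  274.48925386  54.        ]
cone [ 533.49296923 -103.69959803]
(332, 95) [591.72676327 -36.60255104] 88.84361812883758 49.04515712548486
(343, 83) [602.20992182 -26.61973593] 103.26337547122125 48.282890299323526
(321, 108) [580.96680667 -47.70800979] 73.40860436971408 49.70623991029534
(343, 220) [ 598.51530546 -163.57206626] 88.38900757953938 -42.63882374296408
corners [[ 465.7   31.9]
 [ 433.6 -234.1]
 [ 680.1 -250. ]
 [ 707.8   15.8]]
```

View pics/balc.png

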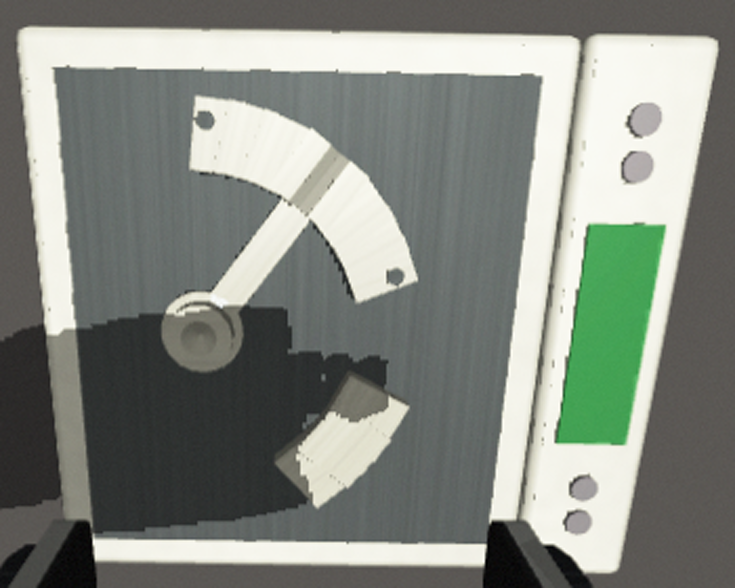

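In the crop the groove centre is at about (319,180) and the cone at (199,334). That puts the groove at a bearing of 48.8° and 89 mm from the cone (nominal 90), so the pan's heading should be about 10.8°. Next I grip the fin and lift.

```bash
python3 - <<'E'
from h import *
import pickle
R=down(np.pi/2-.255)
m.move_ptp([482.3,215.3,90],R)
m.movel([482.3,215.3,26],max_speed=60,max_force=8)
print(m.get_position(),m.get_ft_force())
m.grab(50);print("w",m.get_grip_width(),m.get_grip_force(),m.get_position())
f0=m.get_ft_force()
m.movel([482.3,215.3,70],max_speed=60);m.sleep(.2)
print("lift",np.array(m.get_ft_force())-f0,m.get_moment(),m.get_grip_width(),m.get_position(),m.get_time())
m.movel([482.3,215.3,170],max_speed=150)
h=.188
m.move_ptp([577.7,-95.3,175],down(np.pi/2+h));m.sleep(.2)
C=shot("wrist","held.png")[0];pickle.dump(C,open("held.pkl","wb"));print(m.get_position(),m.get_ft_force(),m.get_time())
E
```

```text
[482.44383854 215.37079602  26.30907132] [-0.28609938 -0.42950259 -0.74399744]
w 9.333985320083894 51.274681091308594 [482.41284881 215.33034456  26.07504767]
lift [-0.55613716  0.17684616 -3.49484909] [-0.02679592 -0.01615154  0.00658875] 9.248331301310575 [482.1596919  215.25238229  69.70934627] 7.125
[577.75670322 -94.47159313 175.02504329] [-0.44305262 -0.70555662 -3.81687249] 9.425
```

View pics/held.png

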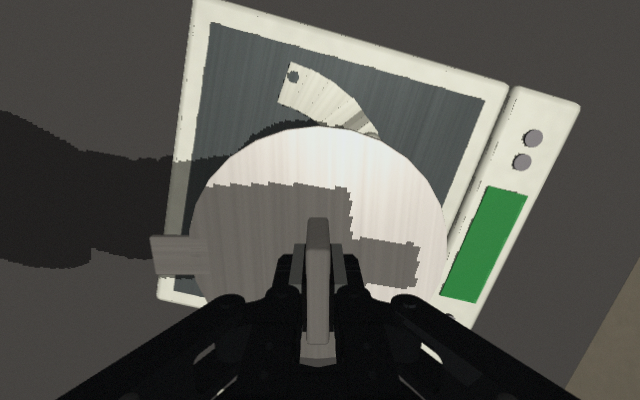

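The pan is held level by the fin. The disc's upper edge is at (318,126), its sides at columns 189 and 448, and the nose tip corners at (150,237) and (153,275). I'll check its offset in the hand, then descend with a force stop.

```bash
python3 - <<'E'
from h import *
import pickle
C=pickle.load(open("held.pkl","rb"));p=np.array([577.757,-94.47,175.02]);Rt=down(np.pi/2+.188)
g=cv2.cvtColor(cv2.imread("pics/held.png"),cv2.COLOR_BGR2GRAY)
def pan(uv,z=171): 
    d=Rt.T@(ray(C,uv,z)-p);return np.round([-d[1]*-1,d[0]],1)  # tool y, tool x
for uv in((318,126),(150,237),(153,275),(189,232),(448,232),(225,162),(410,160)): print(uv,pan(uv))
m.movel([577.7,-95.3,110],max_speed=100);m.sleep(.3)
f0=np.array(m.get_ft_force());print("f0",f0,m.get_position(),m.get_moment())
s=m.movel([577.7,-95.3,91.5],max_speed=8,max_force=2.0)
print(s,m.get_position(),np.array(m.get_ft_force())-f0,m.get_moment(),m.get_time())
E
```

```text
(318, 126) [-0.1 65.7]
(150, 237) [-84.2  11.1]
(153, 275) [-86.3 -10.8]
(189, 232) [-64.3  13.8]
(448, 232) [64.7 13.8]
(225, 162) [-43.1  49.3]
(410, 160) [42.4 50.2]
f0 [-0.01980904 -0.28840476 -2.67465048] [577.80326982 -95.3579123  110.2932556 ] [-0.052979    0.0507064   0.00388627]
True [577.16105445 -95.52691877  92.93658561] [-0.39264674 -0.23540525  1.61881209] [-0.29378741  0.2633205   0.0060202 ] 12.35
```

```bash
cat > feel.py <<'E'
from h import *
import sys
x,y,h=map(float,sys.argv[1:4])
m.movel([x,y,96],ori=down(np.pi/2+h),max_speed=30);m.sleep(.3)
f0=np.array(m.get_ft_force());M0=np.array(m.get_moment())
s=m.movel([x,y,91.0],max_speed=8,max_force=2.5)
for _ in range(2):
    m.sleep(.15);print(s,np.round(m.get_position(),2),np.round(np.array(m.get_ft_force())-f0,2),np.round(m.get_moment()-M0,3),m.get_time())
E
python3 feel.py 576.9 -95.8 .188
```

```text
True [576.53 -96.03  92.12] [-0.58 -1.04  8.26] [-0.32   0.238  0.141] 13.5417
True [576.54 -96.05  92.11] [-1.04 -1.52  8.35] [-0.339  0.263  0.103] 13.6917
```

Height 92.1 matches the seated 92.07, so it looks home. I'll ease the push, release, back off and check from above.

```bash
python3 - <<'E'
from h import *
import pickle
p=np.array(m.get_position());m.movel(p+[0,0,.3],max_speed=5);m.sleep(.2);print(m.get_position(),m.get_ft_force())
m.ungrasp();m.sleep(.2);print(m.get_position(),m.get_ft_force())
m.movel([p[0],p[1],150],max_speed=80)
m.move_ptp([p[0]+0,p[1]-10,240],down(np.pi/2+.188));m.sleep(.2)
C=shot("wrist","seated.png")[0];pickle.dump(C,open("seat.pkl","wb"));print(m.get_time())
im=cv2.imread("pics/seated.png");cv2.imwrite("pics/seatedc.png",cv2.resize(im[10:290,150:500],None,fx=2.1,fy=2.1))
E
```

```text
[576.46980979 -96.07503372  92.31462432] [-0.74869265 -0.25209007 -0.30356884]
[576.54605348 -96.03222317  92.41000791] [ 0.24852522  0.34531266 -0.0756996 ]
16.65
```

View pics/seatedc.png

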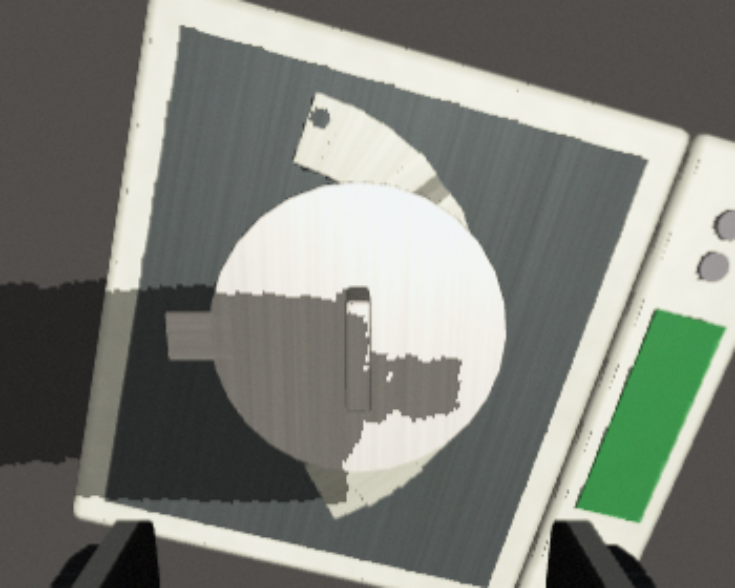

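The pan is on the seats. In the crop the disc centre is about (360,327), the nose end (166,336), and the groove's outer end shows at about (433,190). I'll check foot B's bearing against the groove.

```bash
python3 - <<'E'
from h import *
import pickle
C=pickle.load(open("seat.pkl","rb"))
g=cv2.cvtColor(cv2.imread("pics/seated.png"),cv2.COLOR_BGR2GRAY)
def px(x,y):return (150+(x+.5)/2.1-.5,10+(y+.5)/2.1-.5)
from scipy.optimize import least_squares
pts=np.array([ray(C,px(*q),88)[:2] for q in((213,327),(506,325),(358,182),(362,471),(258,221),(466,223),(262,433),(463,432))])
r=least_squares(lambda p:np.hypot(*(pts-p[:2]).T)-p[2],[577,-95,66]);c=r.x[:2];print(r.x,r.fun.round(1))
n=(ray(C,px(167,311),88)+ray(C,px(168,359),88))[:2]/2;d=c-n;h=np.arctan2(d[1],d[0]);print("nose",np.hypot(*d),"h",h)
a,b=[ray(C,px(*q),124)[:2] for q in((358,301),(358,411))];hf=np.arctan2(*( -(a-b)*[1,-1])) if 0 else np.arctan2(-(a-b)[0],(a-b)[1]);print("fin",(a+b)/2,np.linalg.norm(a-b),"h",hf)
for hh in(h,hf):
    u=np.array([np.cos(hh),np.sin(hh)]);A=c-45*u
    q=ray(C,px(433,190),69)[:2];print("A",A,"groove dist",np.hypot(*(q-A)),"bearing",np.degrees(np.arctan2(*(q-A)[::-1])),"B bearing",np.degrees(hh)+38.0)
E
```

```text
[577.32003171 -96.08882361  65.48284736] [-0.2 -1.1 -0.1  0.2  0.4  0.4 -0.4  0.7]
nose 85.64747298028048 h 0.18361637730965394
fin [576.01328715 -96.2058101 ] 44.82298883790552 h 0.1895191122261565
A [ 533.07648971 -104.30520914] groove dist 98.50209263318378 bearing 49.275805333872434 B bearing 48.52044346932486
A [ 533.12575934 -104.56622238] groove dist 98.66797788401034 bearing 49.39637425121069 B bearing 48.858645267624965
```

B's bearing agrees with the groove to within 0.7°, foot A is within 1 mm of the cone, and the release height matched. The pan is seated. Next is the weight.

```bash
python3 - <<'E'
from h import *
import pickle
R=down(.188)
m.move_ptp([600,272,160],R);m.sleep(.2)
C,im=shot("wrist","wt.png");pickle.dump(C,open("wt.pkl","wb"));print(m.get_time(),np.round(m.get_q(),0),proj(C,[605,274.5,54]))
E
```

```text
18.5667 [ -29.   53.    4.   70.   -4.   57. -103.] [315.4101494  187.29949677]
```

View pics/wt.png

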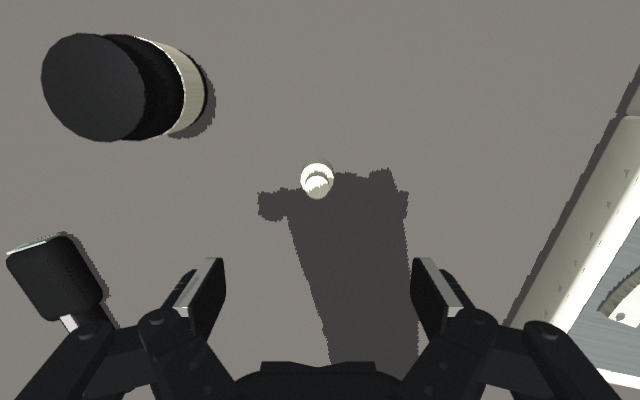

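The knob top is at about (317,186), within 1–2 px of the predicted (315,187). Gripping it.

```bash
python3 - <<'E'
from h import *
import pickle
C=pickle.load(open("wt.pkl","rb"));q=ray(C,(317,186.5),54);print(q)
x,y=(q[:2]+[605.06,274.49])/2
m.movel([x,y,80],max_speed=120);print(m.movel([x,y,34],max_speed=50,max_force=6))
z0=m.get_position()[2]
m.grab(40);m.sleep(.1);z1=m.get_position()[2];print("w",m.get_grip_width(),z0,z1,m.get_ft_force())
m.movel([x,y,70],max_speed=60);m.sleep(.2);print(m.get_ft_force(),m.get_moment(),m.get_grip_width())
m.movel([x,y,220],max_speed=150)
m.move_ptp([605.5,-90.6,220],down(.188));m.sleep(.3)
shot("wrist","heldw.png");print(m.get_position(),m.get_ft_force(),m.get_time())
E
```

```text
[605.89529143 273.3681602   54.        ]
False
w 18.19534483409817 34.330912315782186 34.14008747429685 [-0.61559314 -0.82830171  2.89954653]
[ 0.63812742  0.13429971 -1.87031486] [-0.01833573  0.02381744 -0.0130802 ] 18.061563858888675
[605.57408254 -90.24617204 219.98761497] [ 0.7186892  -0.20994669 -1.87496705] 24.9917
```

View pics/heldw.png

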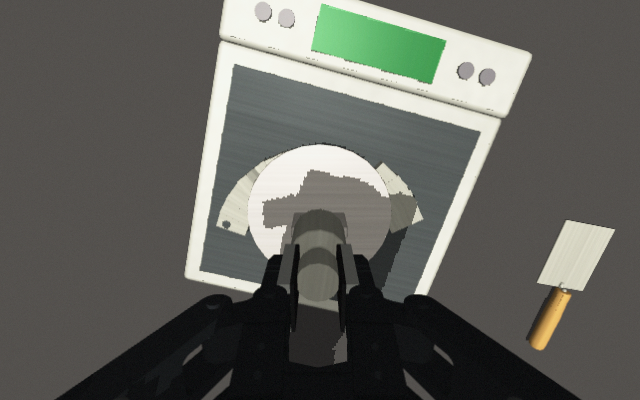

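The weight hangs straight in the fingers (body at about (320,225), knob at about (320,275)). The pan below is unchanged. Lowering it with a force stop.

```bash
python3 - <<'E'
from h import *
import pickle
m.movel([605.5,-90.6,130],max_speed=80);m.sleep(.3);f0=np.array(m.get_ft_force())
s=m.movel([605.5,-90.6,120.5],max_speed=8,max_force=1.5);m.sleep(.1)
p=np.array(m.get_position());print(s,p,np.array(m.get_ft_force())-f0)
if p[2]<124:
    m.ungrasp();m.sleep(.2);print(m.get_position(),m.get_ft_force())
    m.movel([605.5,-90.6,190],max_speed=60);m.movel([590,-90,250]);m.sleep(.2)
    C,im=shot("wrist","fin.png");pickle.dump(C,open("fin.pkl","wb"))
    s=m.capture("side")
    cv2.imwrite("pics/final.png",np.vstack([cv2.resize(im[60:310,150:500],(560,400))[:300],cv2.resize(s[140:240,230:400],(560,300),interpolation=cv2.INTER_CUBIC)]))
print(m.get_time())
E
```

```text
True [605.5316847  -90.64249476 121.61602744] [ 1.9901728  -0.67697832  7.62475082]
[605.09798175 -90.53334193 121.1954436 ] [-0.63210735  0.01639762 -0.3670939 ]
30.6333
```

View pics/final.png

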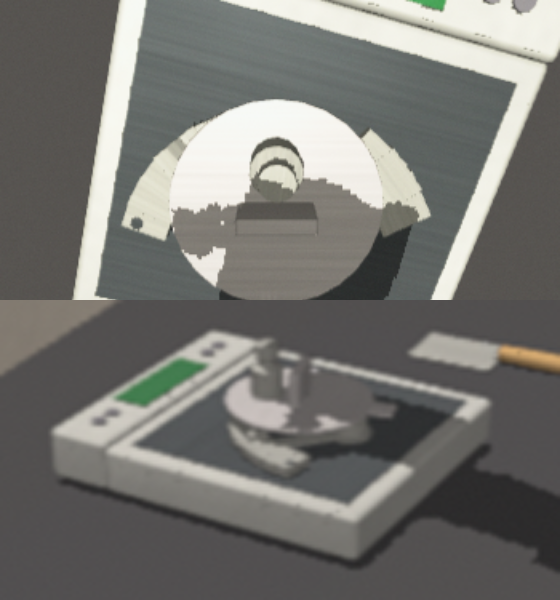

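The weight stands upright behind the fin, at about (277,175) in the upper panel. The pan is level, and contact came at 121.6 against 122.2 expected, so it is still seated. Handing in.

```bash
python3 -c "
from station import manip as m
print(m.job_done())"
```

```text
the job is handed in; nothing more can be done
None
```

I seated the pan on cone, groove and flat, let go, stood the check weight upright beside the fin, and handed the job in at about 31 s of robot time. The station gave no verdict, but contact heights and pictures agreed with a full seat, and the jar, scanner and spatula were never approached.

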